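# Lay out seized exhibits for the property photograph

## Robot

A 6-joint arm with a two-finger parallel gripper is mounted at the origin on the work surface. World frame = base frame: x ahead of the robot, y to its left, z up, the work surface at z = 0. Lengths are in m, angles in rad, forces in N, time in s.
With the tool pointing down it reaches from about 0.375 to 0.9 m from the base axis. Payload 3.1 kg.
Tool frame: the origin (TCP) lies midway between the tips of the shut fingers; the grasp point (between the pads) lies 19 mm behind it (arm.tcp_to_grasp is the distance from the TCP to the grasp point, in m); z points along the fingers, y is the line along which they close (so a half turn about z gives the same grasp; the last joint's range is limited). The gripper opens to 87 mm and grips with 3 to 60 N. Pads are 19 mm wide; open, the fingers measure 117 mm over their backs; the gripper's body (75 mm by 190 mm) begins 51 mm behind the grasp point.
Start: joints at [-1.282, 0.527, 1.433, -0, 1.181, -0.178], TCP at [0.281, -0.558, 0.223] pointing down, gripper open.
Joint ranges: [-3.08, 3.08], [-0.75, 2.2], [0.22, 2.44], [-1.43, 4.57], [0, 2.65], [-2.85, 2.85]. Speed limits (rad/s): [2.79, 2.79, 3.14, 3.14, 3.14, 3.14].

## Interface

Orientations are given as a unit quaternion [x, y, z, w].
In Python, from rig import arm gives the robot as it stands.
- The arm moves only by the shell command python3 -m crank 'ROWS' [OPENING] [FORCE]. ROWS is JSON, a list of rows, each a list of 2 entries, a list of its own where there are three numbers: the shift along the world's x, y, z in mm, then the turn about the world's z in rad. In form: [[[tx, ty, tz], roll], ...]. A call has 1 to 12 rows; each row is the pose to reach, as a shift and turn from the pose commanded when the call began; what a row does not reach only later rows make up. A row lasts 1/10 s, in which the tool goes at most 50 mm and 8.59 degrees, less where a joint would pass 70% of its speed; a pose out of reach is approached as far as the arm can. A call with a gripper value outside its range is refused whole. OPENING is the finger opening in mm, from 0 to 87, set as the call begins (- or left out, the last holds). The fingers move at their own pace and stop on an object; FORCE is the grip in N (left out, the last holds). Time passes only in rows, so rows that repeat a pose let the fingers close. It gives the time, the measured TCP pose, the force, the opening and the grip force at its end, in the units of the state.
- arm.get_state(): the state, without advancing time (a new reading comes with each control period).
- arm.read_camera(name): name is "side" or "top"; returns the picture (400x640x3 uint8, blue, green, red); there is no depth.
- arm.camera_params(name): a dict with "fx", "fy", "cx", "cy" (pixels), "k1" (the pictures are not rectified: a ray, as slopes to the right and down, at radius r is drawn at 1 + k1 r^2 times it, then the intrinsics apply), "R" (3x3) and "t" (3): a world point X has camera coordinates R X + t. Camera axes: x right, y down, z forward; pixel columns grow to the right and rows downward; lengths in m; the calibration is good to about 2 mm. A picture is of the moment at which its call begins. camera_params takes no time and is no camera call.
- arm.close_job(): hands the job in; it is judged then, once.
The state is a dict: "time": time; "joint_positions": joint angles; "dq": joint speeds; "tau": joint torques, N m; "position": TCP position; "eef_rot": TCP orientation; "contact_force": force on the tool from outside, world axes, zero at the start; "wrist_torque": the same for the moment, N m; "opening": finger opening in m; "finger_force": force on a finger pad.
Only numpy, scipy, OpenCV 4.12 (cv2) and the standard library are available. Lean on these libraries where they do the work, as an engineer would, in place of code of your own. Each camera call takes 0.05 s, during which the arm holds its last target. There are 200 camera calls.

## Task

Lay out the four exhibits from the steel tray on the grey photography board, square to the board, for the record photograph: the carton midway between the tent marker and the cone marker with the small jar standing centred on top of it, the handset straight behind the tent marker (on its side away from the robot) with its long sides parallel to the row of markers, and the padlock straight in front of the cone marker (on the robot's side). Put the handset's and the padlock's body centres about 8 cm from the centre of their marker. Keep the glass jar upright, and leave the torch and the round tin lying where they are in the tray.

Things in the scene. Friction and masses are not known exactly. Their poses are not given: they have to be found in the camera images.
- board: Fixed flat grey photography board, 260 mm (its x, front to back) by 300 mm (its y), 4 mm thick, lying on the counter to the robot's left or right (the tray is on the other side). Origin at the centre of its underside; its x axis points away from the robot (turned at most 0.2 rad), y to the left, z up. A white strip with black scale marks runs along its near (robot-side, -x) edge.
- tent: Yellow tent (A-frame) marker fixed upright on the board, 22 mm deep at mid-height and 44 mm long along the board's y, 43 mm tall, foot about 43 mm deep. Origin at the centre of its foot on the board's upper face; axes parallel to the board's. It stands 95 mm left or right of the board's centre; the cone stands 95 mm on the other side, so the board's centre is midway between them.
- cone: Yellow cone marker fixed upright on the board, foot 44 mm across, 45 mm tall. Origin at the centre of its foot on the board's upper face; axes parallel to the board's.
- tray: Fixed shallow steel tray, 260 mm (x) by 340 mm (y), floor 4 mm thick, rim 9 mm high above the counter. Origin at the centre of its underside, x away from the robot, y left. The exhibits, torch and tin lie in it at the start, in any order, about 100 mm apart across and 120 mm apart front to back, their x axes within about 0.45 rad of the world's x.
- carton: Loose small brown cardboard carton with pale paper labels, 70 mm long (x) by 50 mm wide (y) by 45 mm tall, about 120 g. Origin at the centre of its underside, z up.
- jar: Loose amber glass jar with white screw cap, standing upright: glass 38 mm in diameter, cap 40 mm, 50 mm tall in all (cap from 34 mm up), about 70 g. Origin at the centre of its underside, z up.
- handset: Loose small black mobile handset with screen and grey keys, lying face up: 90 mm long (x) by 45 mm wide (y) by 14 mm thick, about 100 g. Origin at the centre of its underside, z up.
- padlock: Loose brass padlock lying flat: brass body 40 mm (x) by 45 mm (y) by 20 mm thick, about 200 g, with a steel shackle sticking out 29 mm from the body's +x face (37 mm wide overall, bar 7 mm thick). Origin at the centre of the underside of the brass body, z up.
- torch: Loose dark steel torch, 93 mm long (x), 28 mm high, lying in the tray; to be left alone. Origin under its middle.
- tin: Loose round flat green-painted tin with a bare metal lid centre, 52 mm across, 18 mm tall, in the tray; to be left alone. Origin at the centre of its underside.
Not all that is in view belongs to the job. Leave any black look-alike of the tent alone.

How it is judged:
By the outcome, as a careful person would: the job done as asked, in the order asked, and still so for the second after the job is handed in, with the robot touching nothing.
It also fails if it takes over 99 s, if anything falls off the work surface, if the arm or the gripper's body presses on something with over 40 N, if the wrist force passes 120 N, or if a joint passes its speed limit or range.

## Working session

There is one attempt and no reset: what is moved stays moved. The work goes in short steps, Python scripts to look and compute and a shell command to move; the robot and the scene stay as the last step left them, time stands still between calls to the robot, and variables do not carry over. Pictures are saved under pics/ and viewed, at most 14 in all, crops included, and the job is handed in when it is done.

```bash
mkdir -p pics
cat > h.py <<'E'
import numpy as np, cv2
from rig import arm
def grab(n,f=None):
    im=np.array(arm.read_camera(n)); 
    if f: cv2.imwrite('pics/'+f,im)
    return im
def px2w(n,uv,z):
    p=arm.camera_params(n);R=np.array(p['R']);t=np.array(p['t'])
    uv=np.atleast_2d(np.asarray(uv,float))
    K=np.array([[p['fx'],0,p['cx']],[0,p['fy'],p['cy']],[0,0,1.]])
    d=np.array([p['k1'],0,0,0,0.])
    q=cv2.undistortPoints(uv.reshape(-1,1,2),K,d).reshape(-1,2)
    r=np.c_[q,np.ones(len(q))]@R; c=-R.T@t
    s=(z-c[2])/r[:,2]
    return c+s[:,None]*r
def w2px(n,X):
    p=arm.camera_params(n);R=np.array(p['R']);t=np.array(p['t'],float)
    K=np.array([[p['fx'],0,p['cx']],[0,p['fy'],p['cy']],[0,0,1.]])
    return cv2.projectPoints(np.atleast_2d(np.asarray(X,float)),cv2.Rodrigues(R)[0],t,K,np.array([p['k1'],0,0,0,0.]))[0].reshape(-1,2)
E
python3 - <<'E'
from h import *
for n in('top','side'):
    grab(n,n+'0.png');p=arm.camera_params(n);R=np.array(p['R']);print(n,-R.T@np.array(p['t']),p['fx'],p['k1'],R.round(2).tolist())
s=arm.get_state();print(s['position'],s['eef_rot'],s['opening'],s['time'])
E
```

```text
top [0.41491434 0.04496738 1.15362123] 509.25721092772756 -0.019212227442111415 [[-0.01, -1.0, -0.02], [-0.99, 0.01, -0.15], [0.15, 0.02, -0.99]]
side [-0.01128852  0.85598574  0.59313132] 501.93843597425445 0.02694895802460975 [[-0.81, -0.59, -0.02], [-0.27, 0.4, -0.88], [0.53, -0.7, -0.48]]
[ 0.28110163 -0.55747537  0.22167011] [ 9.72886803e-01  2.31279742e-01 -6.25334261e-05 -9.72463765e-04] 0.08705608348360007 0.1
```

View pics/top0.png

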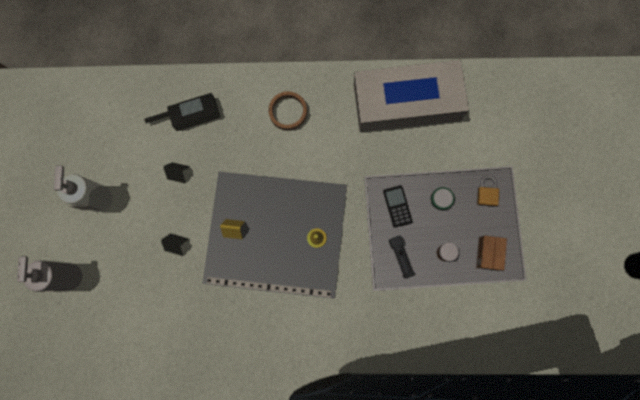

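View pics/side0.png

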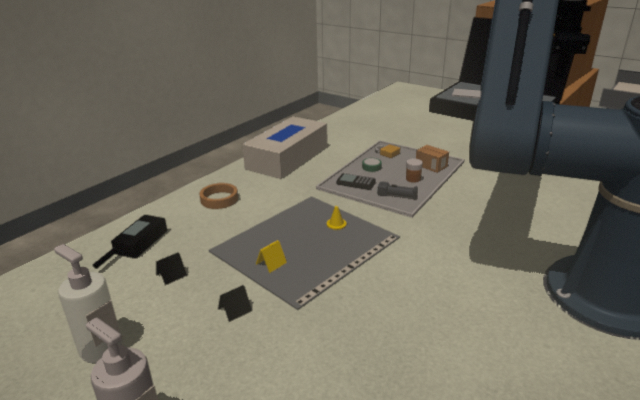

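The top view shows the board on the left (corners about (219,172), (347,184), (335,297), (204,283)), with the tent at (233,229) and the cone at (317,238). The tray is on the right: handset (398,206), tin (443,198), padlock (488,196), torch (402,256), jar (449,252), carton (492,253). The side view agrees.

Run:
```python
from h import *
im=cv2.imread('pics/top0.png')
g=lambda a:np.clip(255*(a/255.)**.6,0,255).astype(np.uint8)
cv2.imwrite('pics/tray.png',g(cv2.resize(im[160:300,360:530],None,fx=4.5,fy=4.2857,interpolation=cv2.INTER_CUBIC)))
hsv=cv2.cvtColor(im,cv2.COLOR_BGR2HSV)
def comp(m,z,roi,name,mn=30):
    M=np.zeros_like(m);x0,y0,x1,y1=roi;M[y0:y1,x0:x1]=m[y0:y1,x0:x1]
    M=cv2.morphologyEx(M,cv2.MORPH_CLOSE,np.ones((3,3),np.uint8))
    cs=cv2.findContours(M,cv2.RETR_EXTERNAL,cv2.CHAIN_APPROX_NONE)[0]
    for c in cs:
        if cv2.contourArea(c)<mn: continue
        w=px2w('top',c.reshape(-1,2),z)[:,:2]
        r=cv2.minAreaRect((w*1000).astype(np.float32)); b=cv2.boxPoints(r)
        e=b[1]-b[0];f=b[2]-b[1];l=e if np.hypot(*e)>np.hypot(*f) else f
        print(name,np.round(r[0],1),np.round(r[1],1),'long axis deg',round(np.degrees(np.arctan2(l[1],l[0])),1),cv2.minAreaRect(c)[0])
V=hsv[...,2];S=hsv[...,1];H=hsv[...,0]
yel=((S>140)&(V>60)&(H>8)&(H<35)).astype(np.uint8)
comp(yel,.02,(200,165,350,300),'yellow')
comp(((S>120)&(V>60)&(H>3)&(H<35)).astype(np.uint8),.022,(465,170,515,215),'padlock')
comp(((S>90)&(V>40)&(H<25)).astype(np.uint8),.045,(465,220,520,285),'carton')
comp((V<50).astype(np.uint8),.016,(375,175,425,232),'handset')
comp((V<50).astype(np.uint8),.016,(375,232,425,285),'torch')
comp(((V>125)).astype(np.uint8),.054,(430,235,468,270),'jarcap')
print('board',px2w('top',[[219,172],[347,184],[335,297],[204,283]],.004).round(3)[:,:2].tolist())
for (u,v) in [(398,190),(449,252),(480,265),(440,270),(300,270),(488,196)]: print(u,v,hsv[v,u])
```

```text
yellow [521.4  94.3] [38.1 38.1] long axis deg -0.7 (316.5, 237.5)
yellow [544.1 286.3] [47.2 38. ] long axis deg 86.7 (231.17259216308594, 228.58375549316406)
padlock [ 609.5 -291.6] [45.1 39.4] long axis deg 84.7 (488.0029296875, 195.96176147460938)
carton [ 481.5 -285.6] [57.5 70.3] long axis deg -8.3 (491.6803894042969, 252.51641845703125)
handset [590.4 -88.5] [89.2 44.1] long axis deg 13.8 (397.33966064453125, 206.1886444091797)
torch [476.8 -96.3] [90.7 30. ] long axis deg 20.2 (402.4482727050781, 256.62066650390625)
jarcap [ 484.3 -190.7] [32.3 32.2] long axis deg 89.2 (448.5, 251.5)
board [[0.678, 0.32], [0.645, 0.024], [0.39, 0.055], [0.423, 0.349]]
398 190 [60  9 85]
449 252 [ 21  20 129]
480 265 [ 17 130  51]
440 270 [ 10  21 110]
300 270 [15 12 85]
488 196 [ 17 160 123]
```

View pics/tray.png

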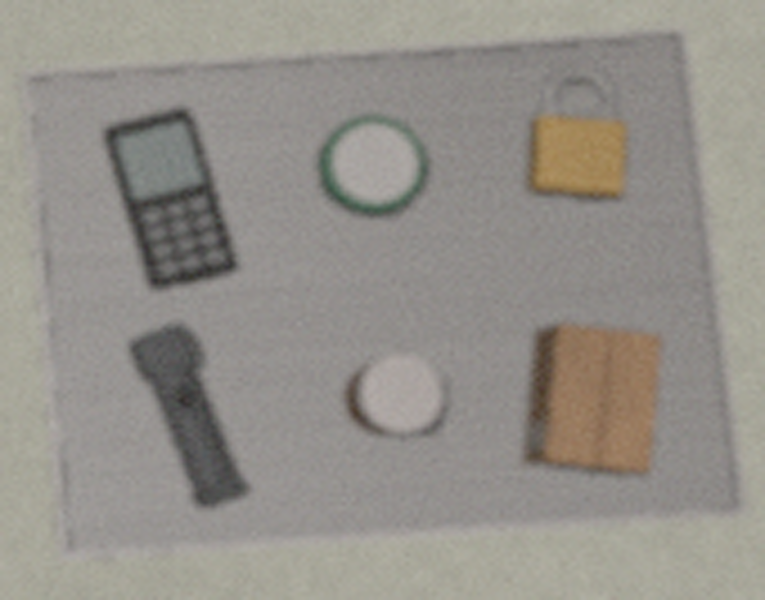

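Run:
```python
from h import *
f=lambda a:[(360+x/4.5-.4,160+y/4.2857-.4) for x,y in a]
c=px2w('top',f([(562,326),(658,336),(646,473),(547,463)]),.049)*1000
print(c.round(),c.mean(0),np.degrees(np.arctan2(*(c[0]+c[1]-c[2]-c[3])[[1,0]])))
c=px2w('top',f([(537,118),(626,122),(622,196),(532,190)]),.022)*1000
print(c.round(),c.mean(0))
c=px2w('top',f([(402,394)]),.054)*1000;print(c)
c=px2w('top',f([(107,130),(187,110),(236,268),(156,287)]),.018)*1000;print(c.mean(0))
# side view cross-check of jar cap, tent and cone tops
im=cv2.imread('pics/side0.png')
print(w2px('side',[[.484,-.19,.054],[.484,-.19,.004],[.522,.093,.049],[.522,.093,.004]]))
```

```text
[[ 518. -271.   49.]
 [ 512. -317.   49.]
 [ 443. -307.   49.]
 [ 449. -260.   49.]] [ 480.55167142 -288.58338681   49.        ] -8.675148161353015
[[ 630. -272.   22.]
 [ 627. -317.   22.]
 [ 588. -312.   22.]
 [ 592. -268.   22.]] [ 609.13765844 -292.32054841   22.        ]
[[ 484.13820387 -191.53911429   54.        ]]
[590.52838361 -89.08224425  18.        ]
[[414.51955954 161.9693655 ]
 [413.08553815 179.78959521]
 [337.08757832 206.31504578]
 [337.12448936 224.06748409]]
```

```bash
python3 -m crank '[[[200,269,-70],-0.6],[[200,269,-70],-0.6],[[200,269,-70],-0.6],[[200,269,-70],-0.6],[[200,269,-70],-0.6],[[200,269,-70],-0.6],[[200,269,-70],-0.6],[[200,269,-70],-0.6],[[200,269,-70],-0.6],[[200,269,-70],-0.6]]' 75 15
python3 - <<'E'
from h import *
im=grab('top');im=im[130:310,350:560];cv2.imwrite('pics/a.png',cv2.convertScaleAbs(cv2.resize(im,None,fx=3.3,fy=3.3,interpolation=cv2.INTER_CUBIC),alpha=1.5))
print(arm.get_state()['joint_positions'])
E
```

```text
time: 1.1
position: [0.4811, -0.29, 0.1526]
eef_rot: [0.998, -0.067, 0.0, 0.0]
contact_force: [0.3, -1.0, -0.0]
opening: 0.0748
finger_force: 0.0
[-7.42045811e-01  5.34963418e-01  1.66126620e+00 -3.79378367e-04
  9.44591671e-01  9.63725222e-01]
```

View pics/a.png

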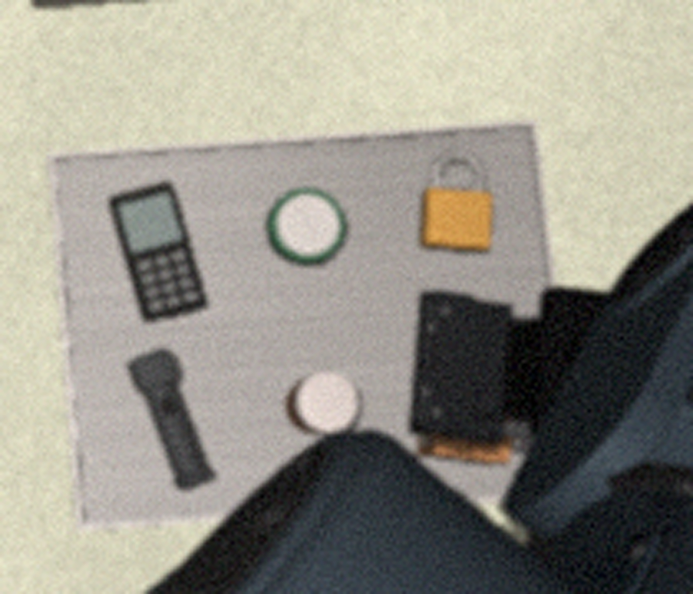

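The gripper is over the carton, lined up with it, and the rest of the tray hasn't moved. Next: descend, grip and lift.

```bash
python3 -m crank '[[[0,1,-50],0],[[0,1,-90],0],[[0,1,-120],0],[[0,1,-140],0],[[0,1,-140],0],[[0,1,-140],0]]' && python3 -m crank '[[[0,0,0],0],[[0,0,0],0],[[0,0,0],0],[[0,0,0],0],[[0,0,0],0],[[0,0,0],0],[[0,0,0],0],[[0,0,0],0]]' 35 20
```

```text
time: 1.75
position: [0.4809, -0.2895, 0.0128]
eef_rot: [0.998, -0.068, 0.0, 0.0]
contact_force: [1.1, -0.6, 1.1]
opening: 0.0751
finger_force: 0.0
time: 2.55
position: [0.4818, -0.2885, 0.0134]
eef_rot: [0.998, -0.066, 0.001, 0.001]
contact_force: [-0.6, -0.3, 6.1]
opening: 0.0501
finger_force: 20.0
```

```bash
python3 -m crank '[[[0,0,40],0],[[0,0,80],0],[[4,40,110],0.02],[[9,85,110],0.02],[[14,130,110],0.02],[[19,175,110],0.02],[[24,220,110],0.02],[[29,265,110],0.02],[[34,310,110],0.02],[[39,355,110],0.02],[[44,400,110],0.02],[[48,440,110],0.02]]' && python3 -m crank '[[[4,37,0],0],[[4,37,0],0],[[4,37,0],0],[[4,37,0],0]]'
python3 - <<'E'
from h import *
im=grab('top');im=im[150:320,180:370];cv2.imwrite('pics/b.png',cv2.convertScaleAbs(cv2.resize(im,None,fx=3.5,fy=3.5,interpolation=cv2.INTER_CUBIC),alpha=1.5))
grab('side','b_s.png')
E
```

```text
time: 3.75
position: [0.5285, 0.1543, 0.1221]
eef_rot: [0.998, -0.056, -0.001, -0.0]
contact_force: [0.1, -0.8, -0.9]
opening: 0.0496
finger_force: 20.0
time: 4.15
position: [0.5326, 0.1881, 0.1221]
eef_rot: [0.998, -0.057, -0.001, 0.0]
contact_force: [-0.7, 0.8, -1.9]
opening: 0.0499
finger_force: 20.0
```

View pics/b_s.png

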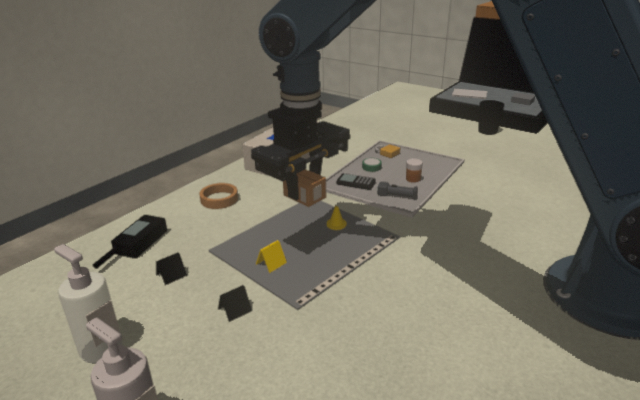

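The side view shows the carton held level above the board between the tent and the cone.

```bash
python3 -m crank '[[[0,0,-45],0],[[0,0,-80],0],[[0,0,-100],0],[[0,0,-108],0],[[0,0,-108],0],[[0,0,-108],0]]' && python3 -m crank '[[[0,0,0],0],[[0,0,0],0],[[0,0,0],0],[[0,0,40],0],[[0,0,80],0],[[0,0,120],0],[[0,0,120],0]]' 66
```

```text
time: 4.85
position: [0.5341, 0.1883, 0.0152]
eef_rot: [0.998, -0.057, 0.001, -0.0]
contact_force: [-0.1, 0.0, -1.9]
opening: 0.0497
finger_force: 20.0
time: 5.55
position: [0.5374, 0.1898, 0.1403]
eef_rot: [0.998, -0.056, 0.006, -0.001]
contact_force: [1.0, -0.1, 0.3]
opening: 0.0659
finger_force: 0.0
```

```bash
python3 -m crank '[[[-5,-40,0],0],[[-11,-85,0],0],[[-17,-130,0],0],[[-23,-175,0],0],[[-29,-220,0],0],[[-35,-265,0],0],[[-41,-310,0],0],[[-46,-350,0],0],[[-50,-380,0],0],[[-50,-380,0],0],[[-50,-380,0],0],[[-50,-380,0],0]]' 60
python3 - <<'E'
from h import *
im=grab('top');im=im[150:320,180:370];cv2.imwrite('pics/c.png',cv2.convertScaleAbs(cv2.resize(im,None,fx=3.5,fy=3.5,interpolation=cv2.INTER_CUBIC),alpha=1.5))
E
```

```text
time: 6.75
position: [0.4828, -0.1898, 0.1342]
eef_rot: [0.998, -0.056, -0.001, -0.001]
contact_force: [0.8, -0.1, 0.6]
opening: 0.0598
finger_force: 0.0
```

View pics/c.png

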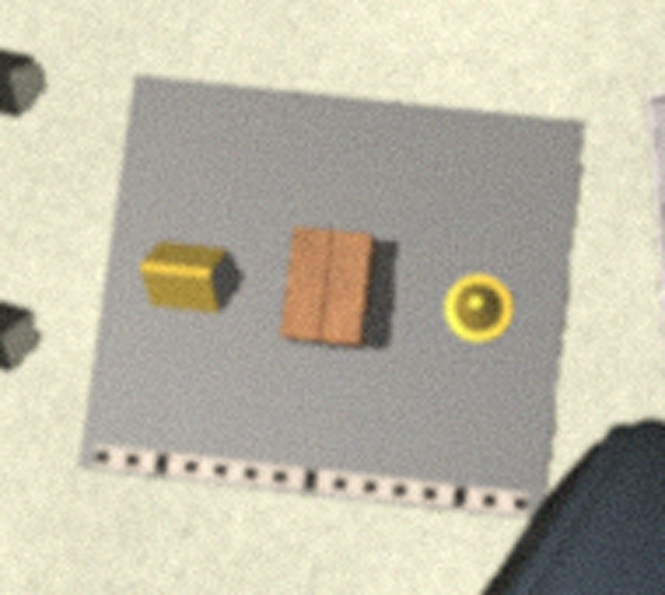

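The picture shows the carton standing square between the tent (ridge (143,267)–(216,276)) and the cone (478,307). I'll measure all three in the board frame.

```bash
cat >> h.py <<'E'
def crop2w(pts,ox,oy,s,z): return px2w('top',[(ox+(x+.5)/s-.5,oy+(y+.5)/s-.5) for x,y in pts],z)*1000
E
python3 - <<'E'
from h import *
f=lambda p,z:crop2w(p,180,150,3.5,z)
ca=f([(293,228),(373,235),(362,347),(281,337)],49)if 0 else f([(293,228),(373,235),(362,347),(281,337)],.049)
b=f([(135,76),(583,122),(547,516),(82,465)],.004)
r=f([(143,267),(216,276)],.047);co=f([(480,302)],.049);cf=f([(479,308)],.006)
for n,a in zip(('carton','board','ridge','apex','foot'),(ca,b,r,co,cf)): print(n,a.mean(0).round(1),a[:,:2].round().tolist())
print('mid',((r.mean(0)+co[0])/2).round(1))
for a in (ca,b): d=a[0]+a[3]-a[1]-a[2]; e=a[0]+a[1]-a[2]-a[3]; print(np.degrees(np.arctan2(-d[0],d[1])),np.degrees(np.arctan2(e[1],e[0])))
E
```

```text
carton [533.  187.7  49. ] [[570.0, 209.0], [565.0, 159.0], [495.0, 166.0], [502.0, 216.0]]
board [534.5 188.    4. ] [[680.0, 322.0], [644.0, 26.0], [389.0, 53.0], [425.0, 351.0]]
ridge [543.9 281.1  47. ] [[547.0, 304.0], [541.0, 258.0]]
apex [522.1  92.4  49. ] [[522.0, 92.0]]
foot [522.4  94.9   6. ] [[522.0, 95.0]]
mid [533.  186.7  48. ]
-6.775921179313882 -5.672360450601845
-6.809991737939017 -6.270204376043997
```

```bash
python3 -m crank '[[[1,-1,-40],0],[[1,-1,-75],0],[[1,-1,-98],0],[[1,-1,-107],0],[[1,-1,-107],0],[[1,-1,-107],0]]' && python3 -m crank '[[[0,0,0],0],[[0,0,0],0],[[0,0,0],0],[[0,0,0],0],[[0,0,0],0],[[0,0,0],0],[[0,0,0],0],[[0,0,0],0]]' 25 15
python3 - <<'E'
from h import *
im=grab('side');im=im[90:220,300:480];cv2.imwrite('pics/d.png',cv2.convertScaleAbs(cv2.resize(im,None,fx=4,fy=4,interpolation=cv2.INTER_CUBIC),alpha=1.5))
E
```

```text
time: 7.4
position: [0.485, -0.1918, 0.0283]
eef_rot: [0.998, -0.056, 0.001, 0.0]
contact_force: [-0.5, 0.6, 0.2]
opening: 0.0603
finger_force: 0.0
time: 8.2
position: [0.4847, -0.1923, 0.0282]
eef_rot: [0.998, -0.057, 0.001, 0.0]
contact_force: [0.2, -0.0, 6.2]
opening: 0.0392
finger_force: 15.0
```

View pics/d.png

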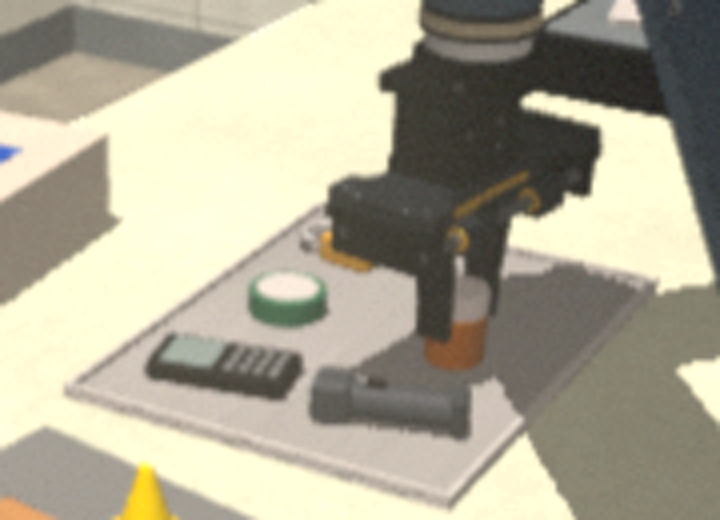

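The jar is held upright by its cap. I'll carry it over the carton.

```bash
python3 -m crank '[[[0,0,35],0],[[0,0,75],0],[[3,25,105],0],[[8,65,110],0],[[13,105,110],0],[[18,145,110],0],[[23,185,110],0],[[28,225,110],0],[[33,265,110],0],[[38,305,110],0],[[43,340,110],0],[[46,365,110],0]]' && python3 -m crank '[[[2,15,0],0],[[2,15,0],0],[[2,15,-30],0],[[2,15,-50],0],[[2,15,-58],0],[[2,15,-58],0],[[2,15,-58],0]]'
```

```text
time: 9.45
position: [0.5299, 0.1752, 0.1372]
eef_rot: [0.998, -0.056, -0.0, -0.0]
contact_force: [-0.2, -0.4, -0.3]
opening: 0.0393
finger_force: 15.0
time: 10.15
position: [0.5328, 0.1872, 0.08]
eef_rot: [0.998, -0.057, 0.0, 0.0]
contact_force: [-0.2, -0.0, 0.6]
opening: 0.0393
finger_force: 15.0
```

```bash
python3 -m crank '[[[0,0,-3],0],[[0,0,-6],0],[[0,0,-6],0],[[0,0,-6],0]]';python3 - <<'E'
from h import *
im=grab('side');im=im[130:280,220:400];cv2.imwrite('pics/e.png',cv2.convertScaleAbs(cv2.resize(im,None,fx=4,fy=4,interpolation=cv2.INTER_CUBIC),alpha=1.5))
E
```

```text
time: 10.55
position: [0.5323, 0.188, 0.0737]
eef_rot: [0.998, -0.056, 0.0, -0.0]
contact_force: [-0.4, -0.1, -1.5]
opening: 0.0394
finger_force: 15.0
```

View pics/e.png

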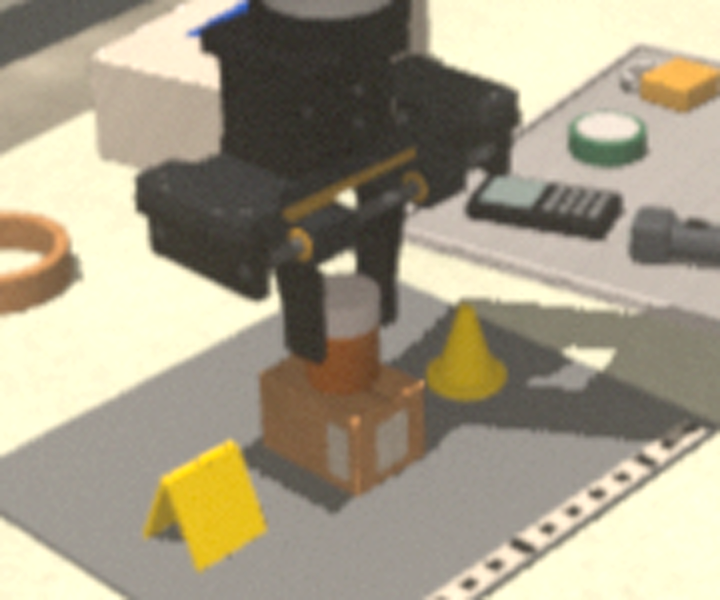

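The jar is upright, centred and about touching the carton top. I'll lower it 1 mm more, release, back off, then move towards the handset.

```bash
python3 -m crank '[[[0,0,-1],0],[[0,0,-1],0]]' && python3 -m crank '[[[0,0,-1],0],[[0,0,-1],0],[[0,0,-1],0],[[0,0,-1],0],[[0,0,20],0],[[0,0,50],0],[[0,0,80],0],[[5,-35,90],0.1],[[15,-80,90],0.2],[[25,-125,90],0.34],[[35,-170,90],0.34],[[45,-215,90],0.34]]' 62 && python3 -m crank '[[[6,-40,-30],0],[[13,-62,-60],0],[[13,-62,-60],0],[[13,-62,-60],0]]'
python3 - <<'E'
from h import *
im=grab('top');im=im[150:320,180:370];cv2.imwrite('pics/f.png',cv2.convertScaleAbs(cv2.resize(im,None,fx=3.5,fy=3.5,interpolation=cv2.INTER_CUBIC),alpha=1.5))
E
```

```text
time: 10.8
position: [0.5326, 0.1881, 0.0733]
eef_rot: [0.998, -0.056, 0.0, -0.0]
contact_force: [-0.6, -0.5, 4.3]
opening: 0.0392
finger_force: 15.0
time: 12.0
position: [0.5774, -0.0288, 0.1626]
eef_rot: [0.994, 0.113, 0.0, -0.0]
contact_force: [0.5, 0.1, 0.1]
opening: 0.062
finger_force: 0.0
time: 12.4
position: [0.5895, -0.0891, 0.1017]
eef_rot: [0.994, 0.112, -0.001, -0.001]
contact_force: [0.0, -0.4, -0.2]
opening: 0.0618
finger_force: 0.0
```

View pics/f.png

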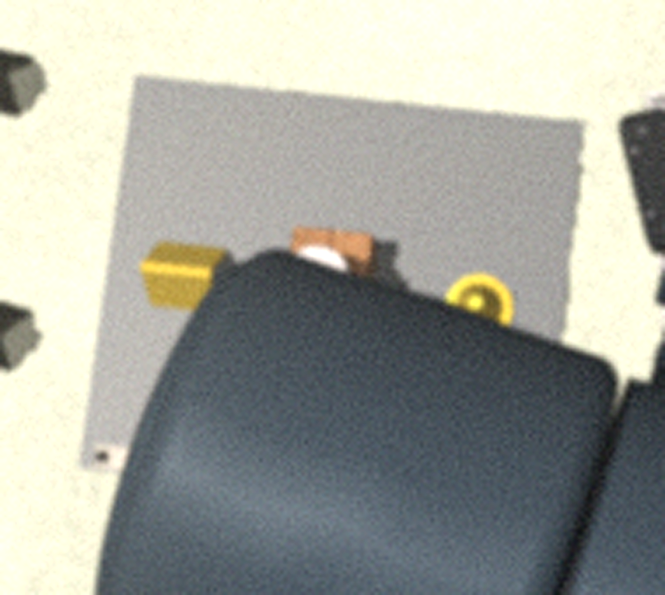

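The jar stands on the carton, partly hidden by the arm, and nothing else has moved. Next, the handset: go down and grip.

```bash
python3 -m crank '[[[1,0,-40],0.01],[[1,0,-75],0.01],[[1,0,-90],0.01],[[1,0,-95],0.01],[[1,0,-95],0.01],[[1,0,-95],0.01]]' && python3 -m crank '[[[0,0,0],0],[[0,0,0],0],[[0,0,0],0],[[0,0,0],0],[[0,0,0],0],[[0,0,0],0],[[0,0,0],0]]' 30 20 && python3 -m crank '[[[0,0,30],0],[[0,0,60],0],[[0,0,100],0],[[0,0,130],0],[[0,0,130],0]]'
```

```text
time: 13.05
position: [0.5926, -0.0891, 0.0092]
eef_rot: [0.993, 0.118, 0.001, 0.001]
contact_force: [-0.7, -0.2, 0.0]
opening: 0.062
finger_force: 0.0
time: 13.75
position: [0.5917, -0.0893, 0.0083]
eef_rot: [0.993, 0.118, 0.0, 0.0]
contact_force: [-2.1, -0.1, 5.2]
opening: 0.0449
finger_force: 20.0
time: 14.25
position: [0.5942, -0.0901, 0.1417]
eef_rot: [0.993, 0.118, 0.004, 0.002]
contact_force: [1.2, 0.0, -1.3]
opening: 0.0447
finger_force: 19.9
```

```bash
python3 -m crank '[[[3,35,0],0.13],[[6,70,0],0.26],[[9,105,0],0.39],[[12,140,0],0.52],[[15,175,0],0.65],[[18,210,0],0.78],[[21,245,0],0.91],[[24,280,0],1.04],[[27,315,0],1.17],[[30,350,0],1.22],[[30,363,0],1.22],[[30,363,0],1.22]]' && python3 -m crank '[[[0,0,0],0],[[0,0,-20],0],[[0,0,-20],0],[[0,0,-20],0]]'
python3 - <<'E'
from h import *
grab('side','g.png');s=arm.get_state();print(s['position'],s['eef_rot'],s['joint_positions'])
im=grab('top');im=im[130:310,180:370];cv2.imwrite('pics/g_t.png',cv2.convertScaleAbs(cv2.resize(im,None,fx=3,fy=3,interpolation=cv2.INTER_CUBIC),alpha=1.5))
E
```

```text
time: 15.45
position: [0.6199, 0.2754, 0.1356]
eef_rot: [0.746, 0.667, -0.001, -0.001]
contact_force: [-0.4, -0.7, -1.5]
opening: 0.0448
finger_force: 19.9
time: 15.85
position: [0.6209, 0.2721, 0.117]
eef_rot: [0.747, 0.665, -0.001, -0.0]
contact_force: [0.1, -0.0, -0.9]
opening: 0.0452
finger_force: 19.9
[0.62153199 0.27255193 0.11774179] [ 7.46833853e-01  6.65010635e-01 -2.25806372e-04  1.81914104e-05] [ 2.49078323e-01  7.17745746e-01  1.37405658e+00 -2.76900329e-04
  1.05017450e+00  3.64996269e-01]
```

View pics/g.png

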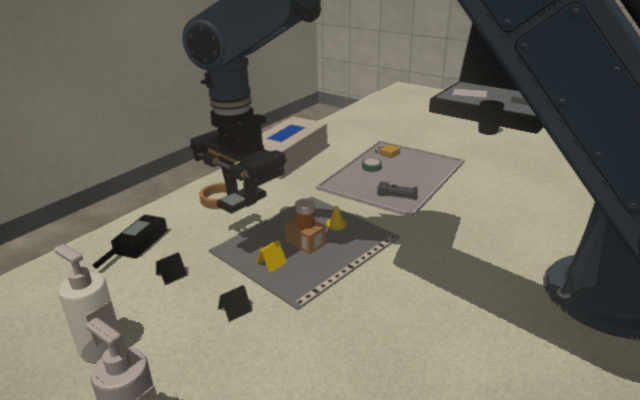

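The handset is held level behind the tent, long side along the marker row. I'll correct by about 2.5 mm in x and set it down.

```bash
python3 -m crank '[[[3,1,-40],0],[[3,1,-75],0],[[3,1,-100],0],[[3,1,-107],0],[[3,1,-107],0],[[3,1,-107],0]]'
```

```text
time: 16.55
position: [0.6259, 0.2752, 0.0122]
eef_rot: [0.746, 0.666, 0.002, 0.001]
contact_force: [1.2, -0.1, -0.9]
opening: 0.0446
finger_force: 20.0
```

```bash
python3 -m crank '[[[-2,-1,-2],0],[[-2,-1,-4],0],[[-2,-1,-4],0]]' && python3 -m crank '[[[-2,-1,-4],0],[[-2,-1,-4],0],[[-2,-1,-4],0],[[-2,-1,30],0],[[-2,-1,70],0],[[-2,-1,110],0],[[-2,-1,130],0]]' 58
```

```text
time: 16.85
position: [0.623, 0.274, 0.008]
eef_rot: [0.746, 0.666, 0.001, 0.001]
contact_force: [-0.8, -0.4, 3.7]
opening: 0.0445
finger_force: 20.0
time: 17.55
position: [0.6222, 0.2735, 0.1405]
eef_rot: [0.746, 0.666, 0.003, 0.001]
contact_force: [1.3, 0.2, -0.1]
opening: 0.0578
finger_force: 0.0
```

```bash
python3 -m crank '[[[-1,-45,0],-0.14],[[-2,-90,0],-0.28],[[-3,-135,0],-0.42],[[-4,-180,0],-0.56],[[-5,-225,0],-0.7],[[-6,-270,0],-0.84],[[-7,-315,0],-0.98],[[-8,-360,0],-1.12],[[-9,-405,0],-1.26],[[-10,-450,0],-1.4],[[-11,-495,0],-1.54],[[-12,-535,0],-1.54]]' 62 && python3 -m crank '[[[-1,-30,0],0],[[-1,-30,-40],0],[[-1,-30,-40],0],[[-1,-30,-40],0]]'
python3 - <<'E'
from h import *
im=grab('top');im=im[150:320,180:370];cv2.imwrite('pics/i.png',cv2.convertScaleAbs(cv2.resize(im,None,fx=3.5,fy=3.5,interpolation=cv2.INTER_CUBIC),alpha=1.5))
E
```

```text
time: 18.75
position: [0.608, -0.2645, 0.1364]
eef_rot: [0.999, -0.043, 0.0, 0.0]
contact_force: [1.4, -0.3, -0.2]
opening: 0.062
finger_force: 0.0
time: 19.15
position: [0.6062, -0.291, 0.0954]
eef_rot: [0.999, -0.042, -0.002, -0.001]
contact_force: [0.7, -0.3, -0.9]
opening: 0.0621
finger_force: 0.0
```

View pics/i.png

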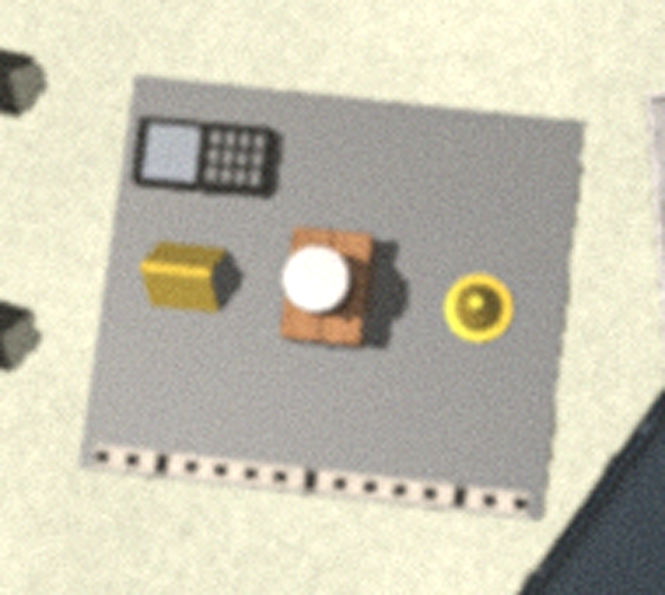

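The handset lies behind the tent at (205,156), and the jar cap at (316,279) is over the carton. I'll measure both in the board frame.

Run:
```python
from h import *
f=lambda p,z:crop2w(p,180,150,3.5,z)[:,:2]
y=-.115;B=np.array([[np.cos(y),np.sin(y)],[-np.sin(y),np.cos(y)]])
o=np.array([533.5,187.5])
for n,p,z in(('hs',[(140,116),(279,127),(272,193),(133,184)],.018),('jar',[(316,279)],.099),('tent',[(143,267),(216,276)],.047),('cone',[(480,302)],.049)):
    a=f(p,z);print(n,a.mean(0).round(1),((a-o)@B.T).round(1).tolist(),((a.mean(0)-o)@B.T).round(1))
im=cv2.imread('pics/top0.png')
```

```text
hs [623.4 271.3] [[101.0, 140.0], [102.7, 48.4], [59.1, 47.5], [55.9, 138.5]] [79.7 93.6]
jar [532.3 188. ] [[-1.3, 0.4]] [-1.3  0.4]
tent [543.9 281.1] [[0.1, 117.5], [-0.8, 70.9]] [-0.4 94.2]
cone [522.1  92.4] [[-0.4, -95.8]] [ -0.4 -95.8]
```

Everything is within about 1.5 mm. Now grip the padlock.

```bash
python3 -m crank '[[[2,-1,-40],0],[[2,-1,-70],0],[[2,-1,-86],0],[[2,-1,-86],0],[[2,-1,-86],0]]' && python3 -m crank '[[[0,0,0],0],[[0,0,0],0],[[0,0,0],0],[[0,0,0],0],[[0,0,0],0],[[0,0,0],0],[[0,0,0],0]]' 30 30 && python3 -m crank '[[[0,0,30],0],[[0,0,60],0],[[0,0,100],0],[[0,0,130],0],[[0,0,130],0]]'
```

```text
time: 19.7
position: [0.6104, -0.2932, 0.0119]
eef_rot: [0.999, -0.041, 0.001, 0.001]
contact_force: [0.4, -0.2, 0.8]
opening: 0.0621
finger_force: 0.0
time: 20.4
position: [0.6099, -0.2935, 0.0119]
eef_rot: [0.999, -0.042, 0.001, 0.0]
contact_force: [-0.0, 1.5, 5.6]
opening: 0.0447
finger_force: 29.9
time: 20.9
position: [0.6121, -0.295, 0.1455]
eef_rot: [0.999, -0.042, 0.004, 0.003]
contact_force: [-0.3, -0.5, -1.8]
opening: 0.0447
finger_force: 29.9
```

```bash
python3 -m crank '[[[-17,40,0],-0.03],[[-34,80,0],-0.03],[[-51,120,0],-0.03],[[-68,160,0],-0.03],[[-85,200,0],-0.03],[[-102,240,0],-0.03],[[-119,280,0],-0.03],[[-136,320,0],-0.03],[[-150,355,0],-0.03],[[-162,380,0],-0.03],[[-168,396,0],-0.03],[[-168,396,0],-0.03]]' && python3 -m crank '[[[0,0,-45],0],[[0,0,-85],0],[[0,0,-110],0],[[0,0,-122],0],[[0,0,-122],0],[[0,0,-122],0]]'
```

```text
time: 22.1
position: [0.4384, 0.1047, 0.1393]
eef_rot: [0.998, -0.055, -0.002, -0.0]
contact_force: [-0.3, 0.6, -2.3]
opening: 0.0445
finger_force: 29.9
time: 22.7
position: [0.4414, 0.1023, 0.0181]
eef_rot: [0.998, -0.057, -0.0, 0.0]
contact_force: [0.0, 0.1, -1.3]
opening: 0.0449
finger_force: 29.9
```

```bash
python3 -m crank '[[[2,0,-3],0],[[2,0,-6],0],[[2,0,-6],0],[[2,0,-6],0]]' && python3 -m crank '[[[0,0,0],0],[[0,0,0],0],[[0,0,0],0],[[0,0,40],0],[[0,0,80],0],[[0,0,120],0],[[0,0,120],0]]' 62 && python3 -m crank '[[[0,-45,0],0],[[0,-90,0],0],[[0,-135,0],0],[[0,-180,0],0],[[0,-225,0],0],[[0,-270,0],0],[[0,-315,0],0],[[0,-350,0],0],[[0,-380,0],0],[[0,-400,0],0],[[0,-400,0],0]]'
python3 - <<'E'
from h import *
im=grab('top');im=im[150:320,180:540];cv2.imwrite('pics/k.png',cv2.convertScaleAbs(cv2.resize(im,None,fx=2.2,fy=2.2,interpolation=cv2.INTER_CUBIC),alpha=1.5))
hsv=cv2.cvtColor(im[90:,80:150],cv2.COLOR_BGR2HSV)
m=cv2.morphologyEx(((hsv[...,1]>120)&(hsv[...,2]>60)).astype(np.uint8),cv2.MORPH_CLOSE,np.ones((3,3),np.uint8))
y=-.115;B=np.array([[np.cos(y),np.sin(y)],[-np.sin(y),np.cos(y)]])
for c in cv2.findContours(m,0,cv2.CHAIN_APPROX_NONE)[0]:
    if cv2.contourArea(c)<60: continue
    w=(px2w('top',c.reshape(-1,2)+[260,240],.022)[:,:2]*1000-[533.5,187.5])@B.T
    print(cv2.minAreaRect(w.astype(np.float32)))
E
```

```text
time: 23.1
position: [0.4435, 0.1029, 0.0129]
eef_rot: [0.998, -0.057, 0.0, -0.0]
contact_force: [0.2, 0.5, -0.9]
opening: 0.0448
finger_force: 29.9
time: 23.8
position: [0.4466, 0.103, 0.1368]
eef_rot: [0.998, -0.056, 0.005, -0.0]
contact_force: [0.2, -0.7, 0.0]
opening: 0.0618
finger_force: 0.0
time: 24.9
position: [0.4435, -0.2996, 0.132]
eef_rot: [0.998, -0.058, 0.0, 0.001]
contact_force: [0.8, 1.2, -0.8]
opening: 0.0617
finger_force: 0.0
((-79.45341491699219, -94.77735137939453), (43.96205520629883, 37.76538848876953), 88.82415771484375)
((-14.835689544677734, -95.49816131591797), (15.600348472595215, 37.91768264770508), 5.842731475830078)
((-25.205120086669922, 5.570579528808594), (15.63339614868164, 49.532901763916016), 5.854580879211426)
```

View pics/k.png

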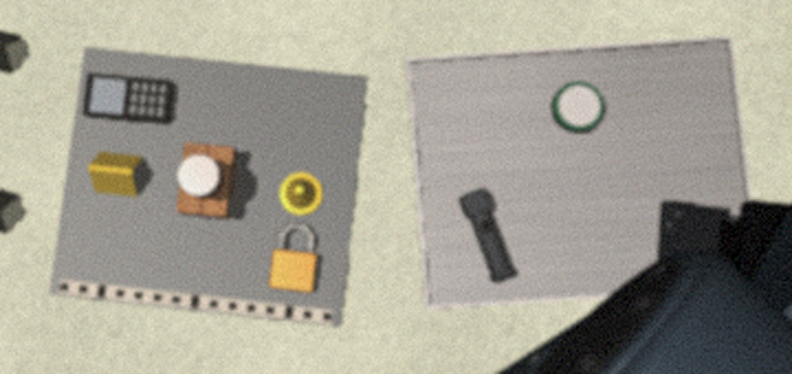

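The padlock is at (295,270), straight in front of the cone: board frame (−79.5, −94.8) mm, about 1° off square. The other exhibits, the torch and the tin are in place, so I'm handing in.

```bash
python3 -c "from rig import arm;print(arm.close_job())"
```

```text
the job is handed in; nothing more can be done
None
```

The job is handed in after about 25 s of robot time: in the last pictures all four exhibits measure within about 2 mm and 1–2° of where they should be, with the jar upright on the carton and the torch and tin still in the tray.

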